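# Set the shoe clearance of a bench tubing pump

## Task

Set the clearance of the small tubing pump: first swing the round guard plate on its top well aside to uncover the adjuster screw. Then turn the screw clockwise (seen from above) by its bar grip until it bottoms, and back it off by a quarter of a turn. Leave the guard swung aside and do not disturb the other things on the worktop.

Things in the scene. Friction and masses are not known exactly. Their poses are not given: they have to be found in the camera images.
- pump: White bench tubing pump with open aluminium head in front, fixed to the worktop; x -95 to +50 mm, 160 wide, flat top at z = 120. Origin on the worktop; x to its rear, y to the left seen from its front, z up. The upright screw axis is at x -60, y 0; round it a flat black dial plate, radius 33, top z = 123, white marks every 30 degrees, longer every 90.
- screw_grip (a point): Point on the screw axis at grip height, 157 mm above the worktop. The grip is an upright grey bar 44 mm long, 12 wide, z = 135 to 167 mm, lying along the point's x axis (small steel pointer low at its +x end); it turns with the screw. Pinch it across the 12 mm from above. The guard covers it until swung aside. z up.
- screw (a joint): Angle of the adjuster screw (rad); grows as it turns clockwise seen from above (tightening). It bottoms against a hard stop at 4.0; friction 0.06 N m; it stays where it is left and its height does not change. It starts between 1.5 and 2.8.
- guard_peg (a point): Point on the axis of the guard's upright round peg (12 mm diameter, from z = 182 to 220 mm above the worktop), 208 mm above the worktop. The peg stands in the middle of the guard's flat aluminium disc (radius 32, z = 178 to 182 mm), which at first lies over the screw. Pinch or push the peg.
- guard_pivot (a point): Top of the guard arm at its upright pivot axis, 182 mm above the worktop; fixed on the pump. The peg moves on a level circle of radius 93 mm about it. The pivot post ends at z = 188 mm.
- guard (a joint): Angle of the guard (rad): 0 over the screw, grows to 1.7 (stop) as it swings clockwise seen from above, out over the pump's left side; friction 0.08 N m; stays where it is left. Well aside means beyond 0.9; it starts between 0 and 0.2.
- timer: small white upright lab timer, 22x62x68 mm; a bystander standing on the worktop, to be left alone. Origin at the centre of its underside.
- jar_lid_loose: white ribbed jar lid, 52x52x26 mm; a bystander standing on the worktop, to be left alone. Origin at the centre of its underside.
- snap_pack_0: small cream reagent pack, 22x62x14 mm; a bystander standing on the worktop, to be left alone. Origin at the centre of its underside.
- marker: capped marker pen lying down, 13x125x14 mm; a bystander standing on the worktop, to be left alone. Origin at the centre of its underside.
- jar_4: open clear sample jar, 63x63x96 mm; a bystander standing on the worktop, to be left alone. Origin at the centre of its underside.
- tweezers: steel tweezers lying down, 13x138x10 mm; a bystander standing on the worktop, to be left alone. Origin at the centre of its underside.
- petri_2: round petri dish, 60x60x15 mm; a bystander standing on the worktop, to be left alone. Origin at the centre of its underside.

How it is judged:
On the way, in this order (a step that is already met when the one before it is completed fails the run):
1. the guard is swung well aside (beyond 0.9 rad) (value of joint guard above 0.9 rad), for 0.2 s.
2. the screw is bottomed (within 0.07 rad of its stop at 4.0) with the guard aside (value of joint screw above 3.93 rad and value of joint guard above 0.9 rad), for 0.2 s.
At the end, for the whole second after the job is handed in: the screw rests a quarter turn (90 degrees, give or take 15) back from its stop, that is at 2.17 to 2.69 rad, and the guard is still swung aside (beyond 0.9 rad) (value of joint screw between 2.17 and 2.69 rad and value of joint guard above 0.9 rad and velocity of joint screw between -0.05 and 0.05 rad/s); the robot touches nothing.
It fails at once if a bystander is shoved by more than 30 mm or knocked over (distance of any of timer, jar_lid_loose, snap_pack_0, marker, jar_4, tweezers, petri_2 from where it was at the start of the episode above 0.03 m or angle between any of timer, jar_4's own z axis and vertical above 0.6 rad).
It also fails if it takes over 58 s, if anything falls off the work surface, if the arm or the gripper's body presses on something with over 40 N, if the wrist force passes 120 N, or if a joint passes its speed limit or range.

## Robot

A 6-joint arm with a two-finger parallel gripper is mounted at the origin on a cart in front of the work surface, level with it; the furniture and walls round the work are solid. World frame = base frame: x ahead of the robot, y to its left, z up, the work surface at z = 0. Lengths are in m, angles in rad, forces in N, time in s.
With the tool pointing down it reaches from about 0.35 to 0.775 m from the base axis. Payload 5.5 kg.
Tool frame: the origin (TCP) lies between the finger pads; the fingertips stand 19 mm ahead of it and the grasp point (between the pads) is the TCP; z points along the fingers, y is the line along which they close (so a half turn about z gives the same grasp; the last joint's range is limited). The gripper opens to 85 mm and grips with 20 to 120 N. Pads are 22 mm wide; open, the fingers measure 114 mm over their backs; the gripper's body (76 mm by 85 mm) begins 54 mm behind the grasp point. The pads swing forward as they close: fully open they stand 13 mm farther back than shut.
Start: joints at [1.114, 0.313, 0.046, 1.304, 0, 1.431], TCP at [0.179, 0.546, 0.25] pointing down, gripper open.
Joint ranges: [-2.76, 2.76], [-0.86, 1.69], [-1.03, 1.26], [-2.2, 2.34], [-1.47, 1.5], [-3.14, 3.14]. Speed limits (rad/s): [2.57, 2.57, 3.14, 3.14, 3.14, 3.14].

## Interface

Orientations are given as a unit quaternion [w, x, y, z].
In Python, from workcell import env gives the robot as it stands.
- The arm moves only by the tool carry_out, never from a script. Its argument "increments" is a list that holds one entry, the list of rows, each a list of 6 numbers: the shift along the tool's x, y, z each as a share of 50 cm, from -1 to 1, then the turn, a rotation vector about the tool's x, y, z each as a share of 2 pi rad, from -1 to 1. In form: [[[x, y, z, ax, ay, az], ...]]. A call has 1 to 5 rows; each row is the pose to reach, as a shift and turn from the pose commanded when the call began, along the tool's axes at that moment, turning the shorter way round; what a row does not reach only later rows make up. A row lasts 1/8 s, in which the tool goes at most 62.5 mm and 10.7 degrees, less where a joint would pass 70% of its speed; a pose out of reach is approached as far as the arm can. A call with a number of a shift or a turn outside -1 to 1 is refused whole. A call with a gripper value outside its range is refused whole. "jaw" is the closure, from 0 (fully open) to 1 (shut), set as the call begins (left out, the last holds). The fingers move at their own pace and stop on an object; "squeeze" is the grip in N (left out, the last holds). Time passes only in rows, so rows that repeat a pose let the fingers close. It gives the time, the measured TCP pose, the force, the opening and the grip force at its end, in the units of the state.
- env.get_state(): the state, without advancing time (a new reading comes with each control period).
- env.read_camera(name): name is "scene" or "top" or "wrist"; returns a dict with "frame" (400x640x3 uint8, blue, green, red), "z_map" (400x640 float32, m along the optical axis (not along the pixel's ray), 0 where there is no reading), "intrinsics" (3x3 intrinsics, pixels), "R" (3x3) and "t" (3): a world point X has camera coordinates R X + t; the wrist camera has in their place "T_tool_cam" (4x4, takes a point from camera to tool coordinates, whose origin is the TCP and whose axes are the flange's). Camera axes: x right, y down, z forward; pixel columns grow to the right and rows downward; lengths in m; the calibration is good to about 2 mm. A picture is of the moment at which its call begins: read the wrist's pose just before it.
- env.hand_in(): hands the job in; it is judged then, once.
Trained networks look in the newest picture that a camera, given by its name, has taken for a name from the list of things; names that differ only in an ending like _2 or _b are one class to them, and where a whole thing is asked for, a point or a joint stands for the part that bears it (a point fixed in the world has none). Each returns a list of dicts, best first, with "score" (0 to 1); they miss things now and then, are a little off and sometimes report something else, mostly with a low value. They report only what shows in the picture. A call takes as long as a camera call.
- env.find_in(camera, name): "position" ([x, y, z] in m, in world coordinates, good to about 4 mm: the middle of the surface that is visible of it).
The state is a dict: "clock": time; "joint_pos": joint angles; "qvel": joint speeds; "tau": joint torques, N m; "tcp_pos": TCP position; "orientation": TCP orientation; "wrist_force": force on the tool from outside, world axes, zero at the start; "ft_torque": the same for the moment, N m; "finger_gap": finger opening in m; "grip_force": force on a finger pad.
Only numpy, scipy, OpenCV 4.12 (cv2) and the standard library are available. Lean on these libraries where they do the work, as an engineer would, in place of code of your own. Each camera call takes 0.05 s, during which the arm holds its last target. There are 200 camera calls.

## Working session

There is one attempt and no reset: what is moved stays moved. The work goes in short steps, Python scripts to look and compute and a tool call to move; the robot and the scene stay as the last step left them, time stands still between calls to the robot, and variables do not carry over. Pictures are saved under pics/ and viewed, at most 10 in all, crops included, and the job is handed in when it is done.

Besides the shell and the picture viewer there is one more tool, called after "Call:" by a JSON object that holds its "method" and its "body". carry_out: Moves the arm, as the interface text tells. Its arguments: {"type":"object","properties":{"increments":{"type":"array","items":{"type":"array","items":{"type":"array","items":{"type":"number","minimum":-1,"maximum":1}}}},"jaw":{"type":"number"},"squeeze":{"type":"number"}},"required":["increments"]}

```bash
mkdir -p pics; python3 - <<'E'
from workcell import env
import cv2,numpy as np
s=env.get_state();print(s)
for c in("top","scene"):
    r=env.read_camera(c);cv2.imwrite(f"pics/{c}0.png",r["frame"])
    np.savez(f"{c}0.npz",**{k:r[k] for k in r})
    for n in("pump","screw_grip","guard_peg","guard","screw"):
        try:print(c,n,[(np.round(d["position"],3),round(d["score"],2)) for d in env.find_in(c,n)][:2])
        except Exception as e:print(c,n,e)
E
```

```text
{'clock': 0.0, 'joint_pos': array([1.11436988e+00, 3.14020301e-01, 4.49582706e-02, 1.30362092e+00,
       2.16217762e-05, 1.43120555e+00]), 'qvel': array([ 0.00082828,  0.00051582,  0.00264486, -0.0001947 , -0.00054035,
       -0.00045937]), 'tau': array([ 9.51954353e-04, -4.80629289e+01,  2.98531240e+01,  1.93438400e-02,
        1.44398487e-04, -8.11577365e-06]), 'tcp_pos': array([0.17892614, 0.54593273, 0.24938907]), 'orientation': array([-2.87307570e-04,  1.57755989e-01,  9.87477675e-01, -8.98561391e-04]), 'wrist_force': array([ 0.02131923,  0.53715591, -0.3128887 ]), 'ft_torque': array([ 0.00724902,  0.00998437, -0.00446884]), 'grip_force': 0.0, 'finger_gap': 0.08545855526215919}
top pump [(array([ 0.477, -0.001,  0.119]), 0.74)]
top screw_grip []
top guard_peg [(array([0.476, 0.033, 0.183]), 0.92)]
top guard [(array([0.475, 0.036, 0.186]), 0.92)]
top screw []
scene pump [(array([ 0.463, -0.026,  0.098]), 0.73), (array([0.463, 0.011, 0.143]), 0.66)]
scene screw_grip [(array([ 0.427, -0.167,  0.054]), 0.67), (array([0.457, 0.006, 0.15 ]), 0.43)]
scene guard_peg [(array([0.463, 0.026, 0.183]), 0.86)]
scene guard [(array([0.462, 0.033, 0.182]), 0.68)]
scene screw [(array([0.459, 0.008, 0.142]), 0.6)]
```

View pics/top0.png

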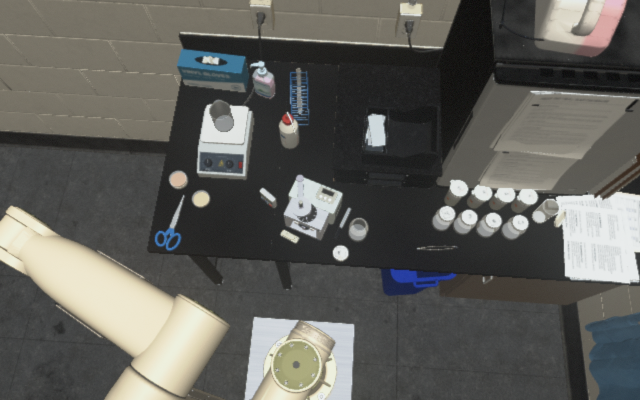

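View pics/scene0.png

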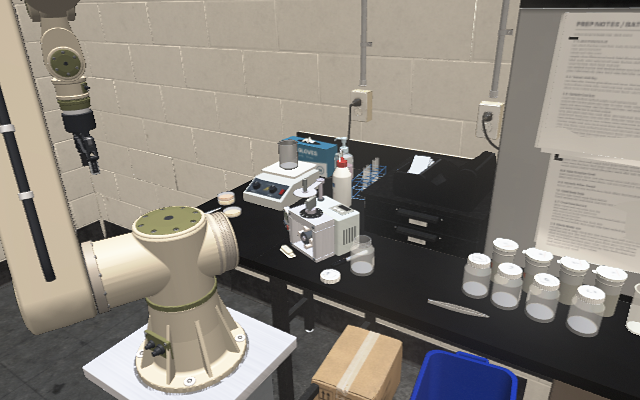

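Top view: the pump is at about (313,207), the guard disc and peg at about (300,190), the dial at (308,215), the lid at (341,253) and the jar at (358,229). I'll enlarge the crop and fit the pump's top from depth.

```bash
cat > h.py <<'E'
import numpy as np,cv2
def cloud(r):
    z=r["z_map"];K=r["intrinsics"];v,u=np.mgrid[:z.shape[0],:z.shape[1]]
    c=np.stack([(u-K[0,2])*z/K[0,0],(v-K[1,2])*z/K[1,1],z],-1)
    P=(c-r["t"])@r["R"]; P[z==0]=np.nan; return P
E
python3 - <<'E'
from h import *
for c in("top","scene"):
    r=np.load(f"{c}0.npz");P=cloud(r)
    print(c,r["intrinsics"][0,0],"cam",-r["R"].T@r["t"])
    reg=(abs(P[...,0]-.48)<.14)&(abs(P[...,1])<.14)
    for lo,hi in((.11,.13),(.13,.17),(.172,.19),(.19,.24)):
        m=reg&(P[...,2]>lo)&(P[...,2]<hi);q=P[m]
        if len(q)>3:
            rc=cv2.minAreaRect((q[:,:2]*1000).astype(np.float32));print(lo,len(q),q.mean(0).round(4),np.median(q[:,2]).round(4),rc,cv2.boxPoints(rc).round().tolist())
im=np.load("top0.npz")["frame"][165:270,250:390];im2=np.load("scene0.npz")["frame"][160:290,265:405]
cv2.imwrite("pics/c.png",np.vstack([cv2.resize(im,(400,300),interpolation=2),cv2.resize(im2,(400,300),interpolation=2)]))
a=np.hstack([cv2.resize(im,(400,300),interpolation=2),cv2.resize(im2,(400,300),interpolation=2)]);cv2.imwrite("pics/c.png",a)
E
```

```text
top 499.62621100587165 cam [-0.06478624 -0.05555679  1.60977399]
0.11 1488 [ 0.503  -0.012   0.1211] 0.1213 ((537.55078125, -12.019744873046875), (161.20298767089844, 220.05062866210938), 70.64217376708984) [[407.0, -52.0], [615.0, -125.0], [668.0, 28.0], [460.0, 100.0]]
0.13 79 [ 0.5731 -0.069   0.1423] 0.143 ((548.8659057617188, -27.42780303955078), (130.83387756347656, 228.06483459472656), 62.04961013793945) [[417.0, -32.0], [619.0, -139.0], [680.0, -23.0], [479.0, 84.0]]
0.172 414 [0.4862 0.0312 0.1831] 0.1833 ((501.5855712890625, 31.212966918945312), (132.51077270507812, 58.25764465332031), 4.481904983520508) [[433.0, 55.0], [438.0, -3.0], [570.0, 7.0], [565.0, 65.0]]
0.19 35 [0.4706 0.028  0.2068] 0.2074 ((499.2174072265625, 28.374719619750977), (118.61629486083984, 32.16043472290039), 1.8453785181045532) [[439.0, 43.0], [440.0, 10.0], [559.0, 14.0], [558.0, 46.0]]
scene 456.08391830853395 cam [-0.46421671 -0.63752416  0.66779071]
0.11 1260 [ 0.4932 -0.0187  0.1209] 0.1217 ((539.9139404296875, -16.427581787109375), (162.15277099609375, 241.68801879882812), 66.14398956298828) [[397.0, -42.0], [618.0, -139.0], [683.0, 9.0], [462.0, 107.0]]
0.13 341 [ 0.5335 -0.0273  0.1471] 0.1448 ((560.3583374023438, -24.024581909179688), (105.88420867919922, 234.94081115722656), 50.35517501831055) [[436.0, 10.0], [617.0, -140.0], [685.0, -58.0], [504.0, 92.0]]
0.172 266 [0.4816 0.0286 0.1838] 0.1837 ((498.0386962890625, 37.05784606933594), (137.40469360351562, 62.249813079833984), 14.19482707977295) [[424.0, 50.0], [439.0, -10.0], [572.0, 24.0], [557.0, 84.0]]
0.19 54 [0.4605 0.0272 0.2079] 0.2085 ((461.5816345214844, 28.615055084228516), (13.604055404663086, 11.714838027954102), 72.39237213134766) [[454.0, 24.0], [465.0, 20.0], [469.0, 33.0], [458.0, 37.0]]
```

View pics/c.png

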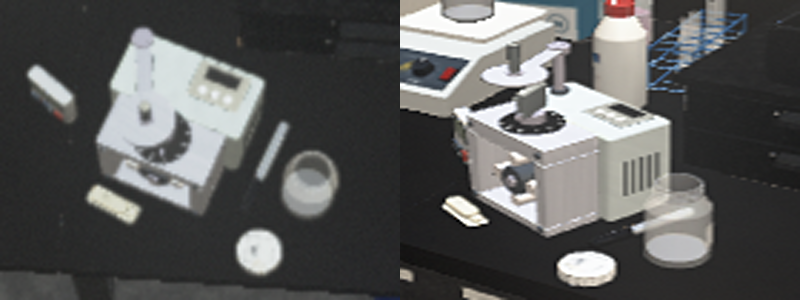

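The crops show the guard disc slightly off the screw, with its arm running back to the post. The fits agree with each other:
- **Pump:** yaw about -19°.
- **Screw:** about (0.466, 0.012).
- **Peg:** about (0.465, 0.030).
- **Pivot:** about (0.557, 0.032).

I'll cage the peg with a partly closed gripper and swing it round.

```bash
cat >> h.py <<'E'
from scipy.spatial.transform import Rotation as Ro
def Rt(yaw): # tool down, y axis at yaw (deg)
    a=np.radians(yaw);y=np.array([np.cos(a),np.sin(a),0]);z=np.array([0,0,-1.]);return np.stack([np.cross(y,z),y,z],1)
def state():
    from workcell import env
    s=env.get_state();q=s["orientation"];R=Ro.from_quat([q[1],q[2],q[3],q[0]]).as_matrix()
    return s,s["tcp_pos"],R,np.degrees(np.arctan2(R[1,1],R[0,1]))
def plan(ts):
    s,p,R,y=state();print("now",s["clock"],p.round(4),round(y,2),"j6",s["joint_pos"][5].round(2))
    for t in ts:
        d=R.T@(np.array(t[:3])-p)/.5; w=Ro.from_matrix(R.T@Rt(t[3])).as_rotvec()/2/np.pi
        print([round(float(a),4) for a in (*d,*w)])
E
python3 -c "
from h import *
plan([(.322,.288,.27,82),(.465,.03,.27,91)])"
```

```text
now 0.6 [0.1791 0.5464 0.2503] 71.85 j6 1.43
[-0.4325, -0.4021, -0.0394, 0.0, 0.0, -0.0282]
[-0.865, -0.8034, -0.0394, 0.0, 0.0, -0.0532]
```

Call:
{"method": "carry_out", "body": {"increments": [[[-0.4325,-0.402,-0.04,0,0,-0.028],[-0.4325,-0.402,-0.04,0,0,-0.028],[-0.4325,-0.402,-0.04,0,0,-0.028],[-0.865,-0.8035,-0.04,0,0,-0.053],[-0.865,-0.8035,-0.04,0,0,-0.053]]], "jaw": 0.5, "squeeze": 60}}

```text
clock: 1.23
tcp_pos: [0.3293, 0.2753, 0.2656]
orientation: [0.001, -0.009, 1.0, 0.0]
wrist_force: [1.1, -0.2, -0.1]
finger_gap: 0.0428
grip_force: 0.0
```

```bash
python3 -c "
from h import *
plan([(.44,.03,.29,91)])"
```

```text
now 1.225 [0.3293 0.2753 0.2656] 91.05 j6 0.49
[-0.2125, -0.4945, -0.0489, 0.0001, 0.0002, 0.0001]
```

Call:
{"method": "carry_out", "body": {"increments": [[[-0.21,-0.49,-0.05,0,0,0],[-0.21,-0.49,-0.05,0,0,0],[-0.21,-0.49,-0.05,0,0,0],[-0.21,-0.49,-0.05,0,0,0],[-0.21,-0.49,-0.05,0,0,0]]]}}

```text
clock: 1.85
tcp_pos: [0.4389, 0.0305, 0.2906]
orientation: [0.001, -0.006, 1.0, -0.0]
wrist_force: [0.2, 0.1, 0.7]
finger_gap: 0.0427
grip_force: 0.0
```

```bash
cat >> h.py <<'E'
def wrist(name,save=True):
    from workcell import env
    s,p,R,y=state();r=dict(env.read_camera("wrist"));T=r["T_tool_cam"]
    Rw=R@T[:3,:3];tw=R@T[:3,3]+p; r["R"]=Rw.T;r["t"]=-Rw.T@tw
    np.savez(name+".npz",**r)
    if save:cv2.imwrite(f"pics/{name}.png",r["frame"])
    return r
E
python3 -c "
from h import *
from workcell import env
r=wrist('w1');P=cloud(r)
for lo,hi in((.115,.13),(.13,.17),(.175,.186),(.19,.23)):
    m=(P[...,2]>lo)&(P[...,2]<hi)&(np.hypot(P[...,0]-.48,P[...,1])<.12);q=P[m]
    if len(q):print(lo,len(q),np.median(q,0).round(4),q.min(0).round(3),q.max(0).round(3))
for n in('guard_peg','screw_grip','pump'):print(n,env.find_in('wrist',n)[:2])
plan([(.465,.03,.29,91)])"
```

```text
0.115 12484 [ 0.4885 -0.012   0.1185] [ 0.414 -0.094  0.115] [0.588 0.086 0.125]
0.13 91 [0.4455 0.0117 0.1407] [0.439 0.007 0.134] [0.448 0.017 0.153]
0.175 7141 [0.4718 0.0348 0.1805] [ 0.433 -0.001  0.176] [0.569 0.062 0.186]
0.19 555 [0.4616 0.03   0.2159] [0.459 0.024 0.19 ] [0.47  0.036 0.22 ]
guard_peg [{'position': [0.4662, 0.0364, 0.1833], 'score': 0.87}]
screw_grip [{'position': [0.4371, 0.0082, 0.1407], 'score': 0.38}, {'position': [0.5316, 0.1424, 0.0643], 'score': 0.31}]
pump [{'position': [0.4668, -0.1014, 0.0114], 'score': 0.73}, {'position': [0.4726, 0.0098, 0.1182], 'score': 0.62}]
now 2.05 [0.437  0.0342 0.29  ] 90.93 j6 -0.12
[-0.0559, -0.0092, -0.0, 0.0001, -0.0001, -0.0002]
```

View pics/w1.png

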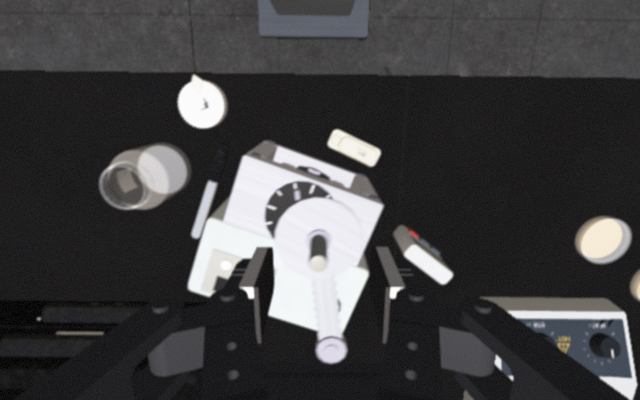

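The wrist view shows the disc centred near (318,238), the peg at (318,255) and the pivot post at (332,348). The peg is at about (0.465, 0.030) with its top at z 0.22, as given. Next I lower the caged fingers.

```bash
python3 -c "
from h import *
P=cloud(np.load('w1.npz'));q=P[335:362,318:346].reshape(-1,3);q=q[(q[:,2]>.183)&(q[:,2]<.194)];print('post',len(q),q.mean(0),q.min(0),q.max(0))
plan([(.465,.03,.29,91),(.465,.03,.211,91)])"
```

```text
post 496 [0.55678257 0.0404279  0.18392654] [0.54537762 0.02943703 0.1830109 ] [0.56832539 0.05088012 0.18583778]
now 2.05 [0.437  0.0342 0.29  ] 90.93 j6 -0.12
[-0.0559, -0.0092, -0.0, 0.0001, -0.0001, -0.0002]
[-0.056, -0.0093, 0.158, 0.0001, -0.0001, -0.0002]
```

Call:
{"method": "carry_out", "body": {"increments": [[[-0.056,-0.009,0,0,0,0],[-0.056,-0.009,0,0,0,0],[-0.056,-0.009,0.158,0,0,0],[-0.056,-0.009,0.158,0,0,0],[-0.056,-0.009,0.158,0,0,0]]]}}

```text
clock: 2.68
tcp_pos: [0.4633, 0.0311, 0.2098]
orientation: [-0.002, -0.009, 1.0, 0.0]
wrist_force: [-0.3, -1.2, -0.3]
finger_gap: 0.043
grip_force: 0.0
```

```bash
python3 -c "
from h import *
def arc(d,r=.0925):
    a=np.radians(186.2-d);return (.557+r*np.cos(a),.0405+r*np.sin(a),.211,96-d)
plan([arc(d) for d in (9,18,27,36,45)])"
```

```text
now 2.675 [0.4633 0.0311 0.2098] 91.06 j6 -0.12
[-0.003, 0.0279, -0.0024, 0.0001, -0.0006, 0.0113]
[-0.0073, 0.0566, -0.0024, 0.0001, -0.0007, 0.0363]
[-0.0159, 0.0843, -0.0024, 0.0, -0.0007, 0.0613]
[-0.0288, 0.1103, -0.0024, -0.0, -0.0007, 0.0863]
[-0.0456, 0.134, -0.0025, -0.0001, -0.0007, 0.1113]
```

Call:
{"method": "carry_out", "body": {"increments": [[[-0.003,0.028,-0.002,0,0,0.011],[-0.0075,0.0565,-0.002,0,0,0.036],[-0.016,0.0845,-0.002,0,0,0.061],[-0.029,0.11,-0.002,0,0,0.086],[-0.0455,0.134,-0.002,0,0,0.111]]]}}

```text
clock: 3.3
tcp_pos: [0.4873, 0.098, 0.2139]
orientation: [0.001, 0.336, 0.942, 0.0]
wrist_force: [-0.7, -1.2, 0.6]
finger_gap: 0.0426
grip_force: 0.5
```

```bash
python3 -c "
from h import *
def arc(d,r=.0925):
    a=np.radians(186.2-d);return (.557+r*np.cos(a),.0405+r*np.sin(a),.211,96-d)
plan([arc(d) for d in (54,62,71,80,87)]);print(state()[0]['wrist_force'])"
```

```text
now 3.3 [0.4873 0.098  0.2139] 50.75 j6 0.72
[0.0023, 0.0267, 0.0059, 0.0002, 0.0002, 0.0243]
[-0.0033, 0.0518, 0.0059, 0.0002, 0.0002, 0.0465]
[-0.0138, 0.0789, 0.006, 0.0002, 0.0002, 0.0715]
[-0.0283, 0.1041, 0.006, 0.0002, 0.0002, 0.0965]
[-0.0422, 0.1219, 0.0061, 0.0002, 0.0002, 0.116]
[-0.69431919 -1.21405536  0.63436483]
```

Call:
{"method": "carry_out", "body": {"increments": [[[0.0,0.0265,0.003,0,0,0.024],[-0.0035,0.052,0.003,0,0,0.0465],[-0.014,0.079,0.003,0,0,0.0715],[-0.0285,0.104,0.003,0,0,0.0965],[-0.042,0.122,0.003,0,0,0.116]]]}}

```text
clock: 3.92
tcp_pos: [0.5422, 0.1322, 0.2124]
orientation: [0.001, 0.649, 0.761, 0.001]
wrist_force: [-0.8, -0.1, -0.6]
finger_gap: 0.0426
grip_force: 0.5
```

```bash
python3 -c "
from h import *
s,p,R,y=state()
plan([(p[0],p[1],.29,y),(.40,.02,.29,105)])"
```

```text
now 3.925 [0.5422 0.1322 0.2124] 9.06 j6 1.51
[-0.0, 0.0002, -0.1552, 0.0002, 0.0, -0.0]
[-0.1769, -0.316, -0.1557, 0.0002, 0.0002, -0.2665]
```

Call:
{"method": "carry_out", "body": {"increments": [[[0,0,-0.155,0,0,0],[0,0,-0.155,0,0,0],[-0.17,-0.24,-0.16,0,0,-0.08],[-0.17,-0.24,-0.16,0,0,-0.16],[-0.17,-0.24,-0.16,0,0,-0.16]]]}}

```text
clock: 4.55
tcp_pos: [0.4349, 0.0273, 0.2919]
orientation: [0.001, 0.411, 0.912, 0.0]
wrist_force: [0.8, -0.2, 1.0]
finger_gap: 0.0429
grip_force: 0.0
```

```bash
python3 -c "
from h import *
plan([(.44,.015,.28,91)])"
```

```text
now 4.55 [0.4349 0.0273 0.2919] 41.45 j6 0.73
[-0.0251, -0.0086, 0.0238, 0.0, 0.0002, -0.1376]
```

Call:
{"method": "carry_out", "body": {"increments": [[[-0.025,-0.0085,0,0,0,-0.1375],[-0.025,-0.0085,0,0,0,-0.1375],[-0.025,-0.0085,0,0,0,-0.1375],[-0.025,-0.0085,0,0,0,-0.1375],[-0.025,-0.0085,0,0,0,-0.1375]]]}}

```text
clock: 5.18
tcp_pos: [0.4421, 0.0163, 0.2918]
orientation: [0.001, -0.008, 1.0, -0.0]
wrist_force: [-0.0, 0.2, -0.2]
finger_gap: 0.0426
grip_force: 0.0
```

Call:
{"method": "carry_out", "body": {"increments": [[[0,0,0,0,0,0],[0,0,0,0,0,0]]]}}

```text
clock: 5.42
tcp_pos: [0.4421, 0.016, 0.2912]
orientation: [0.0, -0.005, 1.0, 0.0]
wrist_force: [0.1, 0.0, -0.1]
finger_gap: 0.0424
grip_force: 0.0
```

```bash
python3 -c "
from h import *
r=wrist('w2',False);P=cloud(r);im=r['frame']
cv2.imwrite('pics/w2c.png',cv2.resize(im[100:340,180:480],(750,600),interpolation=2))
near=np.hypot(P[...,0]-.466,P[...,1]-.012)<.04
for lo,hi in((.126,.134),(.136,.16),(.161,.172)):
    q=P[near&(P[...,2]>lo)&(P[...,2]<hi)]
    if len(q)>5:
        print(lo,len(q),q.mean(0).round(4),cv2.minAreaRect((q[:,:2]*1000).astype(np.float32)))
        w,v=np.linalg.eigh(np.cov(q[:,:2].T));print('long axis deg',np.degrees(np.arctan2(v[1,1],v[0,1])))
q=P[(P[...,2]>.174)&(P[...,2]<.23)&(P[...,0]>.4)&(P[...,1]>.04)];print('guard',len(q),q.min(0),q.max(0))
print(state()[1])
"
```

```text
0.126 215 [0.4673 0.0156 0.1327] ((467.0445251464844, 14.041900634765625), (24.97129249572754, 21.2941951751709), 89.34574890136719)
long axis deg 95.97687826510692
0.136 177 [0.4476 0.0132 0.1467] ((460.1549072265625, 17.445125579833984), (44.60104751586914, 11.10232162475586), 23.927289962768555)
long axis deg -162.32225493562845
0.161 822 [0.4669 0.0141 0.1649] ((467.83294677734375, 14.05298137664795), (43.73072052001953, 12.013270378112793), 4.870275974273682)
long axis deg -174.93511678342782
guard 2449 [0.49606902 0.04003706 0.1740525 ] [0.56840832 0.15986637 0.18563652]
[0.44213302 0.01593386 0.29108545]
```

View pics/w2c.png

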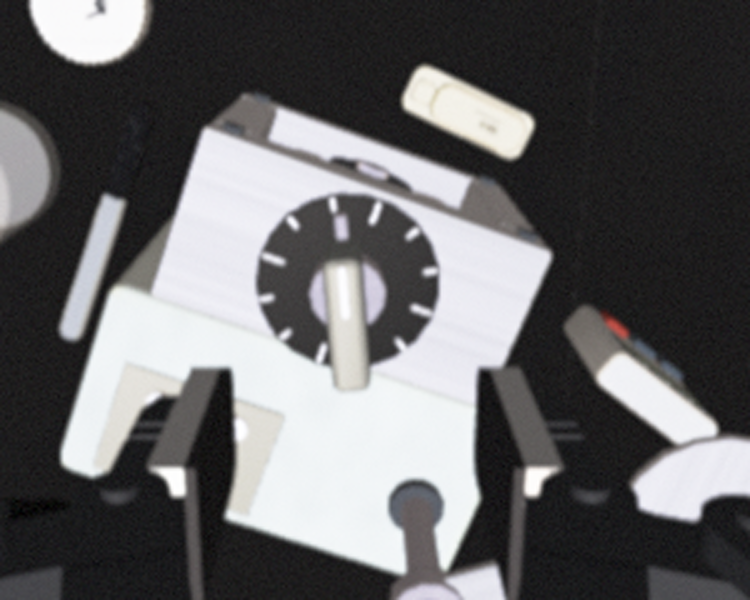

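The screw is uncovered. The bar grip runs from about (345,260) to (350,388) in the crop, and the pointer is at its front end (342,225). The bar centre is (0.468, 0.014), its axis is at 4.9° and its length is 44 mm, as expected. The guard disc is off to the left.

```bash
python3 -c "
from h import *
plan([(.468,.014,.291,94.9),(.468,.014,.157,94.9)])"
```

```text
now 5.475 [0.4421 0.0159 0.2911] 90.56 j6 -0.16
[-0.0517, -0.0044, 0.0002, 0.0, 0.0001, -0.0121]
[-0.0515, -0.0044, 0.2682, 0.0, 0.0001, -0.0121]
```

Call:
{"method": "carry_out", "body": {"increments": [[[-0.0515,-0.0045,0,0,0,-0.012],[-0.0515,-0.0045,0.13,0,0,-0.012],[-0.0515,-0.0045,0.268,0,0,-0.012],[-0.0515,-0.0045,0.268,0,0,-0.012],[-0.0515,-0.0045,0.268,0,0,-0.012]]]}}

```text
clock: 6.1
tcp_pos: [0.4684, 0.0137, 0.1577]
orientation: [0.0, -0.043, 0.999, 0.0]
wrist_force: [0.1, 0.1, 0.3]
finger_gap: 0.0427
grip_force: 0.0
```

```bash
python3 -c "
from h import *
plan([(.468,.014,.157,94.9)])"
```

```text
now 6.1 [0.4684 0.0137 0.1577] 94.92 j6 -0.23
[0.0007, 0.0007, 0.0015, 0.0, 0.0001, 0.0001]
```

Call:
{"method": "carry_out", "body": {"increments": [[[0,0,0,0,0,0],[0,0,0,0,0,0],[0,0,0,0,0,0],[0,0,0,0,0,0],[0,0,0,0,0,0]]], "jaw": 1, "squeeze": 60}}

```text
clock: 6.72
tcp_pos: [0.4698, 0.0139, 0.1593]
orientation: [0.003, -0.043, 0.999, 0.0]
wrist_force: [-0.2, 2.0, 5.4]
finger_gap: 0.0113
grip_force: 58.6
```

```bash
python3 -c "
from h import *
s,p,R,y=state();print(p,y,s['ft_torque'],s['wrist_force'],s['finger_gap'])"
```

```text
[0.4697849  0.01388411 0.15928435] 94.95116966598053 [ 0.35883134  0.10573674 -0.02749693] [-0.17239136  1.97458064  5.41105217] 0.011332006528904644
```

Call:
{"method": "carry_out", "body": {"increments": [[[0,0,0,0,0,0.02],[0,0,0,0,0,0.045],[0,0,0,0,0,0.07],[0,0,0,0,0,0.095],[0,0,0,0,0,0.12]]]}}

```text
clock: 7.35
tcp_pos: [0.4694, 0.0126, 0.1593]
orientation: [0.002, 0.33, 0.944, -0.001]
wrist_force: [-2.7, -3.3, 7.7]
finger_gap: 0.0111
grip_force: 58.9
```

```bash
cat > f.py <<'E'
from h import *
s,p,R,y=state();print(s['clock'],p.round(4),'yaw',y.round(2),'M',s['ft_torque'].round(3),'F',s['wrist_force'].round(1),s['finger_gap'].round(4),'j6',s['joint_pos'][5].round(3))
E
python3 f.py
```

```text
Traceback (most recent call last):
  File "f.py", line 2, in <module>
    s,p,R,y=state();print(s['clock'],p.round(4),'yaw',y.round(2),'M',s['ft_torque'].round(3),'F',s['wrist_force'].round(1),s['finger_gap'].round(4),'j6',s['joint_pos'][5].round(3))
                                                                                                                           ^^^^^^^^^^^^^^^^^^^^^
AttributeError: 'float' object has no attribute 'round'
```

Rotating well. Next, another 22°, slowly.

Call:
{"method": "carry_out", "body": {"increments": [[[0,0,0,0,0,0.02],[0,0,0,0,0,0.04],[0,0,0,0,0,0.06],[0,0,0,0,0,0.06]]]}}

```text
clock: 7.85
tcp_pos: [0.4689, 0.0122, 0.1593]
orientation: [0.002, 0.5, 0.866, -0.001]
wrist_force: [-4.7, -4.7, 7.7]
finger_gap: 0.0109
grip_force: 59.1
```

```bash
sed -i "s/s\['finger_gap'\].round(4)/round(s['finger_gap'],4)/" f.py; python3 f.py
```

```text
7.85 [0.4689 0.0122 0.1593] yaw 30.02 M [-1.045  0.86  -0.069] F [-4.7 -4.7  7.7] 0.0109 j6 0.903
```

Call:
{"method": "carry_out", "body": {"increments": [[[0,0,0,0,0,0.015],[0,0,0,0,0,0.03],[0,0,0,0,0,0.03]]]}}

```text
clock: 8.22
tcp_pos: [0.4686, 0.0121, 0.1593]
orientation: [0.002, 0.578, 0.816, -0.001]
wrist_force: [-4.7, -6.4, 9.2]
finger_gap: 0.0109
grip_force: 60.9
```

```bash
python3 f.py
```

```text
8.225 [0.4686 0.0121 0.1593] yaw 19.36 M [-1.284  0.963  0.877] F [-4.7 -6.4  9.2] 0.0109 j6 1.09
```

Call:
{"method": "carry_out", "body": {"increments": [[[0,0,0,0,0,0.015],[0,0,0,0,0,0.03],[0,0,0,0,0,0.03]]]}}

```text
clock: 8.6
tcp_pos: [0.4685, 0.0121, 0.1595]
orientation: [0.003, 0.65, 0.76, -0.001]
wrist_force: [-5.3, -7.8, 9.7]
finger_gap: 0.0113
grip_force: 147.5
```

```bash
python3 f.py
```

```text
8.6 [0.4685 0.0121 0.1595] yaw 8.97 M [-1.621  1.177  4.014] F [-5.3 -7.8  9.7] 0.0113 j6 1.272
```

The screw is bottomed: moment about 4 N m at yaw 9°, and extrapolating the torque to zero puts the stop at about yaw 22°. I'll unwind a little first to find the zero-torque yaw.

Call:
{"method": "carry_out", "body": {"increments": [[[0,0,0,0,0,-0.01],[0,0,0,0,0,-0.028],[0,0,0,0,0,-0.028]]]}}

```text
clock: 8.98
tcp_pos: [0.4686, 0.0121, 0.1593]
orientation: [0.002, 0.582, 0.813, -0.001]
wrist_force: [-5.1, -6.9, 8.4]
finger_gap: 0.0113
grip_force: 63.9
```

```bash
python3 f.py
```

```text
8.975 [0.4686 0.0121 0.1593] yaw 18.76 M [-1.276  1.02   1.137] F [-5.1 -6.9  8.4] 0.0113 j6 1.1
```

There was no slip. I now back off to yaw of about 112°.

Call:
{"method": "carry_out", "body": {"increments": [[[0,0,0,0,0,-0.02],[0,0,0,0,0,-0.045],[0,0,0,0,0,-0.07],[0,0,0,0,0,-0.095],[0,0,0,0,0,-0.12]]]}}

```text
clock: 9.6
tcp_pos: [0.4696, 0.0128, 0.1593]
orientation: [0.002, 0.241, 0.97, -0.0]
wrist_force: [-0.9, 0.1, 6.3]
finger_gap: 0.011
grip_force: 58.8
```

Call:
{"method": "carry_out", "body": {"increments": [[[0,0,0,0,0,-0.025],[0,0,0,0,0,-0.05],[0,0,0,0,0,-0.075],[0,0,0,0,0,-0.1],[0,0,0,0,0,-0.12]]]}}

```text
clock: 10.22
tcp_pos: [0.4698, 0.0142, 0.1593]
orientation: [0.003, -0.133, 0.991, 0.0]
wrist_force: [-0.6, 3.1, 5.6]
finger_gap: 0.0109
grip_force: 58.9
```

```bash
python3 f.py; python3 -c "
from h import *
p=state()[1];plan([(*p,112.3)])"
```

```text
10.225 [0.4698 0.0142 0.1593] yaw 105.29 M [ 0.627  0.153 -0.06 ] F [-0.6  3.1  5.6] 0.0109 j6 -0.409
now 10.225 [0.4698 0.0142 0.1593] 105.29 j6 -0.41
[0.0, 0.0, 0.0, -0.0001, 0.0008, -0.0195]
```

Call:
{"method": "carry_out", "body": {"increments": [[[0,0,0,0,0,-0.0195],[0,0,0,0,0,-0.0195],[0,0,0,0,0,-0.0195]]]}}

```text
clock: 10.6
tcp_pos: [0.4697, 0.0144, 0.1593]
orientation: [0.003, -0.192, 0.981, 0.0]
wrist_force: [-0.7, 3.5, 6.5]
finger_gap: 0.0112
grip_force: 58.9
```

Call:
{"method": "carry_out", "body": {"increments": [[[0,0,0,0,0,0],[0,0,0,0,0,0],[0,0,0,0,0,0],[0,0,0,0,0,0]]], "jaw": 0.5}}

```text
clock: 11.1
tcp_pos: [0.4678, 0.0136, 0.1566]
orientation: [-0.0, -0.191, 0.982, 0.0]
wrist_force: [-0.1, 0.2, -0.6]
finger_gap: 0.0427
grip_force: 0.0
```

Call:
{"method": "carry_out", "body": {"increments": [[[0,0,-0.1,0,0,0],[0,0,-0.27,0,0,0],[0.03,0,-0.27,0,0,0],[0.06,0,-0.27,0,0,0],[0.06,0,-0.27,0,0,0]]]}}

```text
clock: 11.72
tcp_pos: [0.4388, 0.0023, 0.2906]
orientation: [-0.001, -0.191, 0.982, 0.0]
wrist_force: [0.5, 0.1, -1.1]
finger_gap: 0.0426
grip_force: 0.0
```

Call:
{"method": "carry_out", "body": {"increments": [[[0,0,0,0,0,0],[0,0,0,0,0,0],[0,0,0,0,0,0]]]}}

```text
clock: 12.1
tcp_pos: [0.4401, 0.0026, 0.2911]
orientation: [-0.0, -0.191, 0.982, 0.0]
wrist_force: [-0.7, -0.0, -1.2]
finger_gap: 0.043
grip_force: 0.0
```

```bash
python3 f.py; python3 -c "
from h import *
r=wrist('w3');P=cloud(r)
near=np.hypot(P[...,0]-.468,P[...,1]-.014)<.04
q=P[near&(P[...,2]>.161)&(P[...,2]<.172)];print(len(q),cv2.minAreaRect((q[:,:2]*1000).astype(np.float32)))
w,v=np.linalg.eigh(np.cov(q[:,:2].T));print('long axis deg',np.degrees(np.arctan2(v[1,1],v[0,1])))
q=P[(P[...,2]>.174)&(P[...,2]<.186)&(P[...,0]>.4)&(P[...,1]>.04)];print('guard',len(q),q.min(0),q.max(0))"
```

```text
12.1 [0.4401 0.0026 0.2911] yaw 112.05 M [ 0.016 -0.041  0.012] F [-0.7 -0.  -1.2] 0.043 j6 -0.562
837 ((467.8385925292969, 13.78610610961914), (42.82365036010742, 11.855805397033691), 22.34947395324707)
long axis deg -158.04447623843868
guard 1679 [0.52991725 0.04000343 0.1741238 ] [0.56756846 0.15957617 0.18587678]
```

View pics/w3.png

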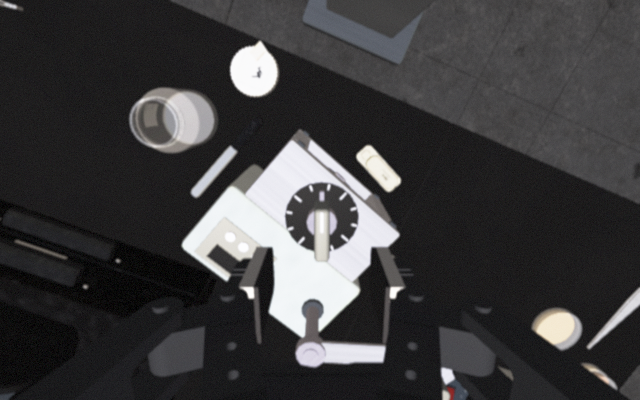

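The bar, from (322,210) to (321,258) with the pointer at (322,195), is at 22.3°, which is 90° back from the stop at about -67.7°. The guard arm is swung well aside at (350,352), the bystanders are undisturbed and the gripper is clear.

```bash
python3 -c "
from workcell import env
print(env.hand_in())"
```

```text
the job is handed in; nothing more can be done
None
```

I swung the guard well aside, turned the screw clockwise to its stop and backed it off about 90° by the camera, then handed the job in at about 12 s; no verdict was returned.

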